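Set the turret stop and hold a frame home in the dowel borer

ROBOT

A 7-joint arm with a two-finger parallel gripper is mounted at the origin on the work surface. World frame = base frame: x ahead of the robot, y to its left, z up, the work surface at z = 0. Lengths are in m, angles in rad, forces in N, time in s.
With the tool pointing down it reaches from about 0.425 to 0.95 m from the base axis. Payload 4.7 kg.
Tool frame: the origin (TCP) lies between the finger pads; the fingertips stand 25 mm ahead of it and the grasp point (between the pads) lies 6 mm ahead of it; z points along the fingers, y is the line along which they close (so a half turn about z gives the same grasp; the last joint's range is limited). The gripper opens to 85 mm and grips with 20 to 120 N. Pads are 22 mm wide; open, the fingers measure 114 mm over their backs; the gripper's body (76 mm by 85 mm) begins 54 mm behind the grasp point. The pads swing forward as they close: fully open they stand 13 mm farther back than shut.
Start: joints at [1.215, 0.469, -0.049, 1.532, 0.024, 1.141, -0.082], TCP at [0.217, -0.639, 0.256] pointing down, gripper open.
Joint ranges: [-2.59, 2.59], [-0.33, 1.99], [-1.39, 1.29], [0.1, 2.45], [-1.04, 4.18], [0.21, 1.99], [-2.66, 2.66]. Speed limits (rad/s): [2.57, 2.57, 3.14, 3.14, 3.14, 3.14, 3.14].

INTERFACE

Orientations are given as a 3x3 rotation matrix whose columns are the frame's x, y, z axes.
In Python, from rig import * gives the robot as it stands. Calls block until the motion is done:
- movep(position, orientation): joint-space move of the TCP to a pose.
- move_l(position, attitude=None, feed=0.15, until_force=None): straight line of the TCP; attitude=None keeps the orientation; feed is the mean speed in m/s. With until_force (N) it stops when the force on the tool has changed by that much, and returns True; else False.
- move_joints(angles): joint-space move.
- command_gripper(opening, newtons=None): finger opening in m; newtons is the grip in N (None keeps the last); returns when the fingers have stopped.
- sleep(seconds).
- inverse_kinematics(position, orientation): joint angles nearest the present ones, or None.
- sense(): the state.
- camera(name): name is "scene" or "top" or "wrist"; returns (picture, depth): 480x640x3 uint8, red, green, blue; 480x640 float32, m along the optical axis (not along the pixel's ray), 0 where there is no reading.
- camera_params(name): a dict with "K" (3x3 intrinsics, pixels), "position" and "rotation" of the camera in the world; the wrist camera has in their place "tool_from_camera" (4x4, takes a point from camera to tool coordinates, whose origin is the TCP and whose axes are the flange's). Camera axes: x right, y down, z forward; pixel columns grow to the right and rows downward; lengths in m; the calibration is good to about 2 mm. A picture is of the moment at which its call begins: read the wrist's pose just before it. camera_params takes no time and is no camera call.
A pose or a line that the arm cannot do raises Unreachable and nothing moves.
- finish_job(): hands the job in; it is judged then, once.
The state is a dict: "time_s": time; "joint_pos": joint angles; "qd": joint speeds; "joint_efforts": joint torques, N m; "position": TCP position; "tcp_rot": TCP orientation; "wrist_force": force on the tool from outside, world axes, zero at the start; "ft_torque": the same for the moment, N m; "finger_gap": finger opening in m; "gripper_force": force on a finger pad.
Only numpy, scipy, OpenCV 4.12 (cv2) and the standard library are available. Lean on these libraries where they do the work, as an engineer would, in place of code of your own. Each camera call takes 0.05 s, during which the arm holds its last target. There are 200 camera calls.

TASK

Set the dowel borer's turret stop to number 3 by turning its knurled sleeve, then take the top frame off the stack and lay it flat on the borer's table. Slide it home into the corner, a long side flush along the fence and an end against the number 3 stop screw, press it firmly against both, and finish while still holding it pressed there ready for boring. Leave everything else on the bench where it is.

Things in the scene. Friction and masses are not known exactly. Their poses are not given: they have to be found in the camera images.
- borer: Benchtop dowel borer, fixed: aluminium table, steel fence across its far side, green head and motor behind, under 175 mm high. Origin on the bench below the fence's front face at the first bit. x points level into the fence (away from the robot), y along the fence to the turret, z up. Table top 40 mm above the bench, 170 mm deep in front of the fence, y from -170 to +130 mm.
- fence: The borer's fence: a straight upright steel bar, 290 mm long, 16 mm thick, standing 45 mm above the table top. Origin at the middle of its front face, level with the table top; axes as the borer's. A long side of the frame goes flat against this front face. Wood slides on the table, fence and screw tips with friction about 0.35, so a hard push on one stop can hold the frame short of the other.
- turret (a joint): Turret angle (rad) about its vertical axis, growing anticlockwise seen from above. A spring detent clicks in at each number: 1 at 0, 2 at 0.785, 3 at 1.571, 4 at 2.356; end stops just beyond 1 and 4. It starts at or between 1 and 2. Turning takes up to about 0.4 N m; the detent pulls in over the last 0.2 rad or so.
- turret_drum (a point): On the turret's axis at the top of its steel drum (48 mm across, top 72 mm above the bench). The drum carries four level stop screws 45 degrees apart, numbered 1 to 4 from the shortest to the longest, also marked with 1 to 4 dots. The number in use is the screw that points along the fence to the table's open end (the borer's -y).
- sleeve (a point): On the axis of the turret's knurled sleeve, which turns it, at the height to grip, 95 mm above the bench. The sleeve is an upright cylinder 38 mm in diameter above the drum, from 72 to 114 mm above the bench. Its axis stands 62 mm in front of the fence face and 78 mm along +y from the borer's origin.
- stop3: Stop screw number 3, the second longest. Origin at the middle of its flat, 15 mm wide tip, 46 mm from the sleeve's axis, 59 mm above the bench; its x axis points outwards along the screw. (Tips of 1, 2 and 4: 34, 40 and 52 mm from the axis.) In use, its tip lies 32 mm along +y from the borer's origin, 62 mm in front of the fence.
- frame: Frame to be bored: open rectangular pine frame, top one of three stacked alike. Outside 130 mm along x, 180 mm along y, 30 mm high, rails 16 mm wide, open right through; 0.13 to 0.21 kg. Origin at the centre of its underside. Home: either long side to the fence, origin 65 mm in front of the fence and 58 mm along -y from the borer's origin. Firm: about 10 N on each stop; under 3 N is too light.
- frame_mid: The middle frame of the stack, same sizes and origin, directly under the frame to be bored and a little skewed to it. Stays where it is.
- frame_low: The lowest frame of the stack, lying on the bench, same sizes and origin. Stays where it is.
- crate: Plywood crate of dowels, 130 by 170 mm, 45 mm high, origin under its centre, standing on the side of the borer where the stack is not. Bystander.
- square: Try square lying in front of the borer: wooden stock 100 mm long, steel blade 150 mm, 18 mm high, origin under the stock's middle. Bystander.
- tape: Tape measure, 72 by 42 mm, 68 mm high, origin under its centre. Bystander.
- glue: Glue bottle, 60 mm across, 170 mm tall, origin under its centre. Bystander.
- mallet: Wooden mallet lying down, 320 mm long, 60 mm high, origin under the middle of its length. Bystander.
- router: Trim router standing on its 95 mm base, 170 mm tall, origin under its centre. Bystander.
- brush: Bench brush lying down, 210 mm long, 20 mm high, origin under its middle. Bystander.
There are look-alikes about, which are no part of the job. Leave any blue look-alike of the frame alone.

How it is judged:
On the way, in this order (a step that is already met when the one before it is completed fails the run):
1. turret stop clicked to number 3, the frame still on the stack (value of joint turret between 1.481 and 1.661 rad and distance of frame from where it was at the start of the episode below 0.03 m), for 0.3 s.
2. the frame taken off the stack and put over the borer's table (x of frame in the frame of borer above -0.13 m and y of frame in the frame of borer between -0.17 and 0 m), for 0.1 s.
At the end, for the whole second after the job is handed in: Turret within 0.09 rad of 3; frame in the fingers and still, flat on the table (3 mm, 0.035 rad), long side along the fence (0.025 rad), home within 3 mm both ways, pressing on the fence and on stop screw 3 with over 3 N each, through the last second (value of joint turret between 1.481 and 1.661 rad and contact force between frame and fence above 3 N and contact force between frame and stop3 above 3 N and contact force between frame and the fingers above 3 N and angle between the x axis of frame and the x axis of borer, either way round below 0.025 rad and angle between frame's own z axis and vertical below 0.035 rad and x of frame in the frame of borer between -0.068 and -0.062 m and y of frame in the frame of borer between -0.061 and -0.055 m and z of frame in the frame of borer between 0.037 and 0.043 m and linear speed of frame below 0.02 m/s); the arm keeps its last pose, push and grip.
It fails at once if a bystander is shifted by more than 30 mm (distance of any of crate, square, tape, glue, mallet, router, brush from where it was at the start of the episode above 0.03 m).
It fails at once if one of the two lower frames of the stack is shifted by more than 30 mm (distance of any of frame_mid, frame_low from where it was at the start of the episode above 0.03 m).
It also fails if it takes over 72 s, if anything falls off the work surface, if the arm or the gripper's body presses on something with over 40 N, if the wrist force passes 120 N, or if a joint passes its speed limit or range.

## Working session

There is one attempt and no reset: what is moved stays moved. The work goes in short steps, each a Python script; the robot and the scene stay as the last script left them, time stands still between calls to the robot, and variables do not carry over. Pictures are saved under pics/ and viewed, at most 10 in all, crops included, and the job is handed in when it is done.

```bash
mkdir -p pics; ls
cat > h.py <<'E'
from rig import *
import numpy as np, cv2
def shot(n):
    s=sense(); p,d=camera(n); c=camera_params(n); return p,d,c,s
def cloud(d,c,s):
    K=np.array(c["K"]); v,u=np.mgrid[:480,:640]
    P=np.stack([(u-K[0,2])*d/K[0,0],(v-K[1,2])*d/K[1,1],d],-1)
    if "position" in c: R=np.array(c["rotation"]);t=np.array(c["position"])
    else:
        T=np.array(c["tool_from_camera"]);Rt=np.array(s["tcp_rot"])
        R=Rt@T[:3,:3];t=Rt@T[:3,3]+np.array(s["position"])
    W=P@R.T+t; W[d<=0]=np.nan; return W
def save(n,p): cv2.imwrite(f"pics/{n}.png",p[:,:,::-1])
E
python3 - <<'E'
from h import *
for n in("top","scene"):
    p,d,c,s=shot(n); save(n,p); np.save(f"pics/{n}.npy",cloud(d,c,s)); print(n,c)
print(s)
E
```

```text
pics
top {'K': array([[548.75791364,   0.        , 324.47306386],
       [  0.        , 548.75791364, 247.20126079],
       [  0.        ,   0.        ,   1.        ]]), 'position': array([0.24821324, 0.02298883, 1.67953069]), 'rotation': array([[ 0.02604627, -0.98861026,  0.14822734],
       [-0.99951119, -0.02831925, -0.01324427],
       [ 0.01729111, -0.14780992, -0.98886462]])}
scene {'K': array([[537.72967299,   0.        , 306.37122671],
       [  0.        , 537.72967299, 236.87172597],
       [  0.        ,   0.        ,   1.        ]]), 'position': array([1.23935252, 0.32998881, 1.29343058]), 'rotation': array([[-0.37256649,  0.76946423, -0.51876681],
       [ 0.92800215,  0.31041917, -0.20603872],
       [ 0.00249573, -0.55817984, -0.82971624]])}
{'time_s': 0.05, 'joint_pos': array([ 1.21511627,  0.46941396, -0.04861819,  1.53366603,  0.02408397,
        1.14098688, -0.08231589]), 'qd': array([-0.00071124, -0.00114797, -0.00027659, -0.00245732,  0.00015852,
       -0.00035474,  0.00111207]), 'joint_efforts': array([ 5.30764953e-05, -5.11967146e+01, -4.74332564e-02, -2.38651693e+01,
        1.07750413e-02,  4.27085732e-03,  1.97443427e-06]), 'position': array([ 0.21653401, -0.638776  ,  0.25529177]), 'tcp_rot': array([[ 9.47071461e-01,  3.21022164e-01, -6.47390216e-04],
       [ 3.21022814e-01, -9.47069798e-01,  1.77498381e-03],
       [-4.33145768e-05, -1.88886354e-03, -9.99998215e-01]]), 'wrist_force': array([-0.02399869, -0.08164493,  0.35180599]), 'ft_torque': array([ 0.02487323,  0.00653548, -0.00707164]), 'gripper_force': 0.0, 'finger_gap': 0.08541486866262948}
```

View pics/top.png

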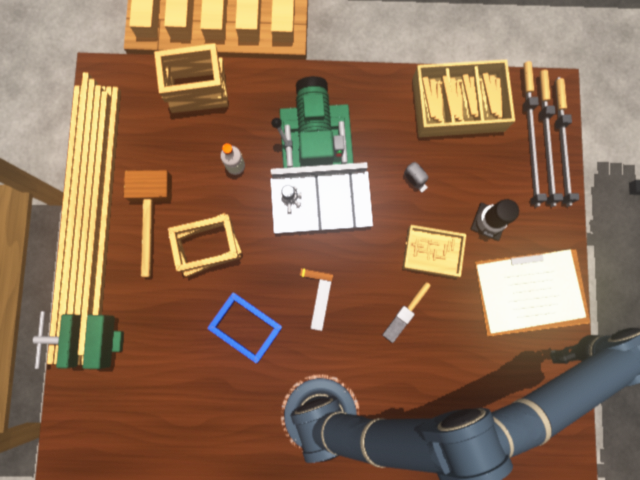

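View pics/scene.png

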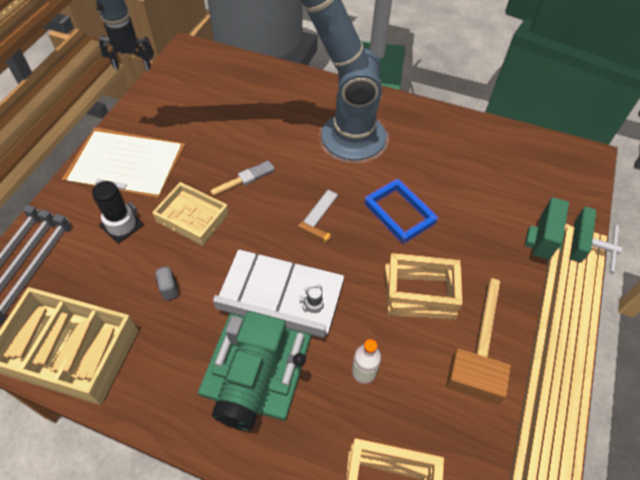

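The top view shows the borer table around (320,200) and its turret at (290,192). Frame candidates are the pine stack at (205,245), the blue look-alike at (245,327) and a taller pine stack at (190,80). The description points to (205,245). I'll measure it and check it in a close crop.

Run:
```python
from h import *
W=np.load("pics/top.npy"); S=np.load("pics/scene.npy")
A=np.concatenate([W.reshape(-1,3),S.reshape(-1,3)])
def at(u,v): print((u,v),np.round(W[v,u],3))
for q in [(290,187),(190,52),(163,52),(205,222),(245,297)]: at(*q)
for nm,Wi,box in (("top",W,(150,260,200,290)),("top",W,(150,230,40,115)),("scene",S,(380,470,250,325))):
    u0,u1,v0,v1=box; P=Wi[v0:v1,u0:u1].reshape(-1,3); P=P[np.isfinite(P[:,2])]
    print(nm,np.histogram(P[:,2],bins=np.arange(-.01,.2,.01)))
    for lo,hi in((.08,.1),(.14,.19)):
        Q=P[(P[:,2]>lo)&(P[:,2]<hi)]
        if len(Q)>50: print(lo,len(Q),np.median(Q[:,2]),cv2.minAreaRect(Q[:,:2].astype(np.float32)))
# fence top
P=W[150:240,260:385].reshape(-1,3); P=P[np.isfinite(P[:,2])]
T=P[(P[:,2]>.034)&(P[:,2]<.046)]; print("table",np.median(T[:,2]),cv2.minAreaRect(T[:,:2].astype(np.float32)))
F=P[(P[:,2]>.079)&(P[:,2]<.091)]; print("fence",len(F),cv2.minAreaRect(F[:,:2].astype(np.float32)))
for nm,Wi in(("top",W[180:215,272:310]),("scene",S[280:320,295:335])):
    Q=Wi.reshape(-1,3);Q=Q[Q[:,2]>.105]; print("sleeve",nm,len(Q),Q.mean(0),Q.max(0),Q.min(0))
p=cv2.imread("pics/top.png")
a=cv2.resize(p[200:290,150:270],(600,450),interpolation=cv2.INTER_CUBIC); 
cv2.imwrite("pics/c1.png",a)
```

```text
(290, 187) [0.657 0.107 0.117]
(190, 52) [1.048 0.415 0.156]
(163, 52) [1.049 0.497 0.147]
(205, 222) [0.551 0.354 0.093]
(245, 297) [ 0.34   0.239 -0.   ]
top (array([3602, 4144,  131,   93,  140,   91,  185,  207,  103,  565,  575,
          3,    0,    0,    0,    0,    0,    0,    0,    0]), array([-0.01,  0.  ,  0.01,  0.02,  0.03,  0.04,  0.05,  0.06,  0.07,
        0.08,  0.09,  0.1 ,  0.11,  0.12,  0.13,  0.14,  0.15,  0.16,
        0.17,  0.18,  0.19]))
0.08 1140 0.09003675197754302 ((0.4899889826774597, 0.35919782519340515), (0.13250362873077393, 0.18185745179653168), 15.121631622314453)
top (array([667, 841, 159, 141, 164, 127, 172, 229, 143, 183, 275, 184, 186,
       213, 222, 298, 936,  52,   0,   0]), array([-0.01,  0.  ,  0.01,  0.02,  0.03,  0.04,  0.05,  0.06,  0.07,
        0.08,  0.09,  0.1 ,  0.11,  0.12,  0.13,  0.14,  0.15,  0.16,
        0.17,  0.18,  0.19]))
0.08 458 0.09174548533412641 ((0.9905953407287598, 0.41900205612182617), (0.13394403457641602, 0.1892688274383545), 7.328112602233887)
0.14 1286 0.1534569191377939 ((0.9984771013259888, 0.4208617210388183
[... 308 characters left out ...]
0.11,  0.12,  0.13,  0.14,  0.15,  0.16,
        0.17,  0.18,  0.19]))
0.08 1496 0.09024343180571393 ((0.49032649397850037, 0.3616813123226166), (0.13555535674095154, 0.18230248987674713), 14.932806968688965)
table 0.04026429768907547 ((0.6731339693069458, 0.018709108233451843), (0.2516241669654846, 0.30032941699028015), 5.607179641723633)
fence 557 ((0.7255668044090271, 0.025658518075942993), (0.10867566615343094, 0.27598124742507935), 24.5749568939209)
sleeve top 139 [0.64550732 0.11457357 0.11398123] [0.66469915 0.13345938 0.12543185] [0.62712214 0.09557236 0.10516449]
sleeve scene 190 [0.64894046 0.11771573 0.11401992] [0.66675019 0.13576061 0.12154677] [0.62757818 0.09755611 0.10547933]
```

View pics/c1.png

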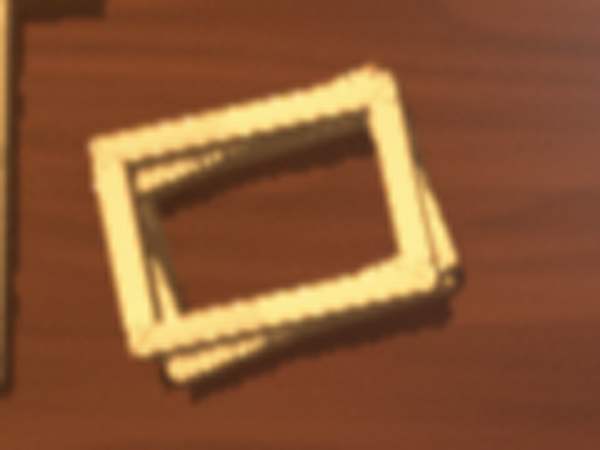

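The crop shows a three-layer stack of natural pine, with the top frame at (160–450, 75–350) and z = 0.090, so it matches the description. The far stack is 0.155 m high and out of reach. Next I'll look at the borer from near with the wrist camera.

```bash
cat >> h.py <<'E'
def Rz(a):  # tool down, tool y axis at world yaw a
    y=np.array([np.cos(a),np.sin(a),0]); z=np.array([0,0,-1.]); return np.stack([np.cross(y,z),y,z],1)
E
python3 - <<'E'
from h import *
for a in np.radians([-90,-45,0,45,90]):
    q=inverse_kinematics([.646,.115,.105],Rz(a)); print(np.degrees(a),None if q is None else np.round(q,2))
print(camera_params("wrist"))
movep([0.60,0.06,0.36],Rz(np.pi/2 if abs((inverse_kinematics([.6,.06,.36],Rz(np.pi/2)) or [9]*7)[6] if False else 0)<1 else -np.pi/2))
p,d,c,s=shot("wrist"); save("w1",p); np.save("pics/w1.npy",cloud(d,c,s)); print(s["joint_pos"],s["time_s"])
E
```

```text
-90.0 [ 0.1   0.64 -0.49  1.69  0.37  0.9  -2.11]
-45.0 [ 0.17  0.67 -0.6   1.69  0.46  0.93 -1.4 ]
0.0 [ 0.21  0.69 -0.66  1.69  0.5   0.94 -0.65]
45.0 [ 0.27  0.72 -0.76  1.68  0.58  0.98  0.08]
90.0 [ 0.32  0.76 -0.85  1.68  0.66  1.01  0.81]
{'K': array([[403.45819674,   0.        , 319.13744786],
       [  0.        , 403.45819674, 239.91010074],
       [  0.        ,   0.        ,   1.        ]]), 'tool_from_camera': array([[ 4.24672193e-04, -9.63554234e-01, -2.67512724e-01,
         6.89893569e-02],
       [ 9.99999710e-01,  2.40062892e-04,  7.22800963e-04,
         6.09666939e-04],
       [-6.32238051e-04, -2.67512953e-01,  9.63554057e-01,
        -1.16392328e-01],
       [ 0.00000000e+00,  0.00000000e+00,  0.00000000e+00,
         1.00000000e+00]])}
[ 0.54742021  0.45207116 -1.01988088  1.53067534  0.38923189  1.37783443
  1.06581301] 2.9333
```

View pics/w1.png

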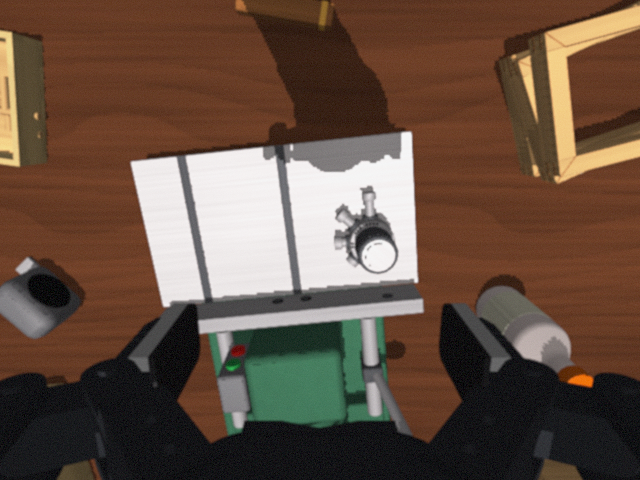

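The wrist view shows the fence from (165,310) to (420,300), the sleeve at (377,250), and screws at (367,190) for 4, (345,213) for 3 and (338,240) for 2. The turret is therefore near 2. I'll fit the borer pose from this depth cloud.

Run:
```python
from h import *
from scipy.optimize import least_squares
W=np.load("pics/w1.npy"); P=W[120:340,130:430].reshape(-1,3); P=P[np.isfinite(P[:,2])]
F=P[(P[:,2]>.080)&(P[:,2]<.090)&(P[:,0]>.68)]; c=F[:,:2]
r=cv2.minAreaRect(c.astype(np.float32)); print("fence",r,len(F),np.median(F[:,2]))
T=P[(P[:,2]>.036)&(P[:,2]<.044)]; print("table",np.median(T[:,2]),cv2.minAreaRect(T[:,:2].astype(np.float32)))
# table front edge line: min x per y bin ; fence top front edge/back edge
for nm,Q,f in(("tablefront",T,np.min),("fencefront",F,np.min),("fenceback",F,np.max)):
    ys=np.arange(-.12,.15,.01); L=np.array([(y,f(Q[(abs(Q[:,1]-y)<.005),0])) for y in ys if (abs(Q[:,1]-y)<.005).sum()>3])
    k=np.polyfit(L[:,0],L[:,1],1); e=abs(np.polyval(k,L[:,0])-L[:,1]);k=np.polyfit(L[e<.003,0],L[e<.003,1],1); print(nm,k,np.degrees(np.arctan(-k[0])),(e<.003).sum(),len(L))
for nm,f in(("left",np.max),("right",np.min)):
    xs=np.arange(.57,.69,.01);L=np.array([(x,f(T[abs(T[:,0]-x)<.005,1])) for x in xs if (abs(T[:,0]-x)<.005).sum()>3]);k=np.polyfit(L[:,0],L[:,1],1);print(nm,k,np.round(L[:,1],3))
S=P[(P[:,2]>.110)&(P[:,2]<.12)]; print("sleeve top",S.mean(0),cv2.minEnclosingCircle(S[:,:2].astype(np.float32)),len(S))
```

```text
fence ((0.7367812395095825, 0.04961514472961426), (0.03799927979707718, 0.24079406261444092), 5.87050199508667) 3715 0.08377939867092327
table 0.03882681483977407 ((0.6549623012542725, 0.01615920662879944), (0.2063651978969574, 0.30041101574897766), 5.853501796722412)
tablefront [-0.10167465  0.55257271] 5.805577866799361 27 27
fencefront [-0.1037979   0.72295223] 5.925960452968634 22 22Traceback (most recent call last):
  File "<stdin>", line 10, in <module>
    raise TypeError("expected non-empty vector for x")
TypeError: expected non-empty vector for x
```

Run:
```python
from h import *
W=np.load("pics/w1.npy"); P=W[120:340,130:430].reshape(-1,3); P=P[np.isfinite(P[:,2])]
th=.1024; R=np.array([[np.cos(th),-np.sin(th)],[np.sin(th),np.cos(th)]])
# local coords: l=R^T p ; fence face lx
for nm,A in (("w1",P),("top",np.load("pics/top.npy")[150:240,260:385].reshape(-1,3))):
    A=A[np.isfinite(A[:,2])]; L=A[:,:2]@R; z=A[:,2]
    T=L[(z>.036)&(z<.045)]; fr=L[(z>.080)&(z<.09)&(A[:,0]>.68)]
    n=lambda v,q: np.round(np.percentile(v,q),4)
    m=T[(T[:,0]>.56)&(T[:,0]<.68)]
    bins=[m[abs(m[:,0]-x)<.004,1] for x in np.arange(.57,.67,.01)]
    print(nm,"table y",np.median([b.min() for b in bins]),np.median([b.max() for b in bins]),"front",n(T[:,0],[0,1]),"fence y",n(fr[:,1],[0,.5,99.5,100]),"fence x",n(fr[:,0],[.5,2,50]))
    S=L[(z>.109)&(z<.119)&(A[:,0]<.675)]; print("sleeve top",S.mean(0),cv2.minEnclosingCircle(S.astype(np.float32)))
    ax=np.array([.7192-.062,0]) ; c=cv2.minEnclosingCircle(S.astype(np.float32))[0]
    d=L-c; rr=np.hypot(*d.T); s=(z>.05)&(z<.07)&(rr>.029)&(rr<.056)
    a=np.degrees(np.arctan2(d[s,1],d[s,0]))%360; print(np.histogram(a,bins=np.arange(120,340,10)))
    h=[(b,n(rr[s][(a>=b)&(a<b+10)],97)) for b in range(120,340,10) if ((a>=b)&(a<b+10)).sum()>2]; print([(b,float(x)) for b,x in h])
```

```text
w1 table y -0.2004191476856789 0.09884345466443419 front [0.55   0.5513] fence y [-0.1464 -0.1447  0.0927  0.0944] fence x [0.7193 0.7197 0.7278]
sleeve top [0.65688149 0.04687695] ((0.657415509223938, 0.046901825815439224), 0.019651226699352264)
(array([  0,   0,   0,   0,   0, 134, 122,   0,   0,  60, 107,  29,   0,
        14,  68,  46,   1,   0,  27,  24,  14]), array([120, 130, 140, 150, 160, 170, 180, 190, 200, 210, 220, 230, 240,
       250, 260, 270, 280, 290, 300, 310, 320, 330]))
[(170, 0.0515), (180, 0.0515), (210, 0.0456), (220, 0.0455), (230, 0.0456), (250, 0.0395), (260, 0.0399), (270, 0.0396), (300, 0.034), (310, 0.0339), (320, 0.0335)]
top table y -0.19822562545359748 0.09884717414887881 front [0.5458 0.5477] fence y [-0.1922 -0.1917  0.0939  0.0945] fence x [0.715  0.7156 0.7251]
sleeve top [0.65450127 0.04760191] ((0.6549003720283508, 0.048455774784088135), 0.019786447286605835)
(array([ 0,  0,  0,  0,  1, 15, 14,  0,  0,  7, 12,  4,  1,  1,  8,  5,  0,
        0,  5,  5,  1]), array([120, 130, 140, 150, 160, 170, 180, 190, 200, 210, 220, 230, 240,
       250, 260, 270, 280, 290, 300, 310, 320, 330]))
[(170, 0.0528), (180, 0.0521), (210, 0.0452), (220, 0.0466), (230, 0.0436), (260, 0.039), (270, 0.0393), (300, 0.0336), (310, 0.0452)]
```

The pose checks out: table 170 × 300 mm, screw radii 52/46/40/34 mm, and the turret currently near 2. Now I'll turn it to 3.

```bash
cat >> h.py <<'E'
TH=.1024; RB=np.array([[np.cos(TH),-np.sin(TH),0],[np.sin(TH),np.cos(TH),0],[0,0,1]])
BO=RB@np.array([.7192,-.0311,0])
def B(x,y,z): return BO+RB@np.array([x,y,z])   # borer -> world
def fx(): 
    s=sense(); return np.round(np.r_[s["time_s"],RB.T@(np.array(s["position"])-BO),RB.T@s["wrist_force"],s["gripper_force"],s["finger_gap"]],4)
E
python3 - <<'E'
from h import *
p=B(-.062,.078,.103); y0=TH+np.radians(45); print(p)
command_gripper(.085)
movep(p+[0,0,.10],Rz(y0)); move_l(p,feed=.12,until_force=15); print(fx())
command_gripper(.03,70); print(fx())
for k in range(10,49,6):
    movep(p,Rz(y0+np.radians(min(k,47)))); 
movep(p,Rz(y0+np.radians(47)))
print(fx(),sense()["ft_torque"],sense()["joint_pos"])
command_gripper(.085); sleep(.2)
move_l(p+[0,0,.10],feed=.2)
movep(B(-.12,.03,.36),Rz(TH+np.pi/2))
pic,d,c,s=shot("wrist"); save("w2",pic); W=cloud(d,c,s); np.save("pics/w2.npy",W)
A=W.reshape(-1,3);A=A[np.isfinite(A[:,2])];L=(A-BO)@RB
d=L[:,:2]-[-.062,.078];rr=np.hypot(*d.T);z=L[:,2];s=(z>.05)&(z<.07)&(rr>.029)&(rr<.056)
a=np.degrees(np.arctan2(d[s,1],d[s,0]))%360
for lo in range(160,350,5):
    m=(a>=lo)&(a<lo+5)
    if m.sum()>2: print(lo,m.sum(),round(float(np.percentile(rr[s][m],97)),4))
print(fx())
E
```

```text
[0.64896322 0.11383405 0.103     ]
[ 4.9583 -0.0614  0.0783  0.1039 -1.0476  0.3334  0.7546  0.      0.085 ]
[ 5.46670e+00 -6.18000e-02  7.80000e-02  1.03700e-01 -6.73300e-01
 -5.74100e-01  4.35650e+00  6.97688e+01  3.66000e-02]
[ 7.48330e+00 -6.17000e-02  7.84000e-02  1.03700e-01 -6.51100e-01
  5.46100e-01  5.81020e+00  7.04087e+01  3.67000e-02] [-0.07758853  0.26885693 -0.02734802] [ 0.34176184  0.78009043 -0.89127608  1.67109356  0.69024118  1.03341161
  0.92972164]
215 41 0.0511
220 80 0.0514
225 76 0.0513
230 57 0.0514
260 32 0.0452
265 49 0.045
270 47 0.045
275 36 0.0452
305 40 0.0401
310 32 0.0398
315 28 0.04
320 24 0.0398
325 9 0.0405
[ 9.650e+00 -1.205e-01  2.960e-02  3.574e-01 -2.300e-03  4.972e-01
 -3.252e-01  0.000e+00  8.500e-02]
```

Screw 3 now lies at 268–270° in the borer frame, so the turret is clicked in at 3. Next I'll look closely at the stack and refine the frame's pose.

Run:
```python
from h import *
a=np.radians(15.1)
movep([.49,.36,.33],Rz(a))
pic,d,c,s=shot("wrist"); save("w3",pic); W=cloud(d,c,s); np.save("pics/w3.npy",W)
A=W.reshape(-1,3);A=A[np.isfinite(A[:,2])&(np.hypot(A[:,0]-.49,A[:,1]-.36)<.14)]
Q=A[(A[:,2]>.083)&(A[:,2]<.097)]
print(np.median(Q[:,2]),len(Q),cv2.minAreaRect(Q[:,:2].astype(np.float32)))
r=a;R=np.array([[np.cos(r),-np.sin(r)],[np.sin(r),np.cos(r)]]);L=(Q[:,:2]-[.49,.36])@R
print(np.percentile(L,[0,.5,2,98,99.5,100],axis=0))
for f in (.05,-.05):
    m=(abs(L[:,1]-f)<.02); print(f,np.percentile(L[m,0],[1,99]), (np.abs(L[m,0])<.045).sum())
print(fx(),sense()["joint_pos"])
```

```text
0.08868902414095914 11421 ((0.49400806427001953, 0.35864996910095215), (0.13036009669303894, 0.18078364431858063), 14.972437858581543)
[[-0.06181673 -0.0927177 ]
 [-0.06118942 -0.09186168]
 [-0.06032719 -0.09042391]
 [ 0.06723163  0.08700657]
 [ 0.06808878  0.08784696]
 [ 0.06879788  0.08800219]]
0.05 [-0.06089454  0.06810236] 0
-0.05 [-0.06132096  0.06785504] 0
[11.3167 -0.1944  0.3384  0.3295 -0.8016 -0.0879 -0.6653  0.      0.085 ] [-0.12165475  0.41258914 -0.79929188  1.57064346  0.3039582   1.28834424
 -0.70202047]
```

View pics/w3.png

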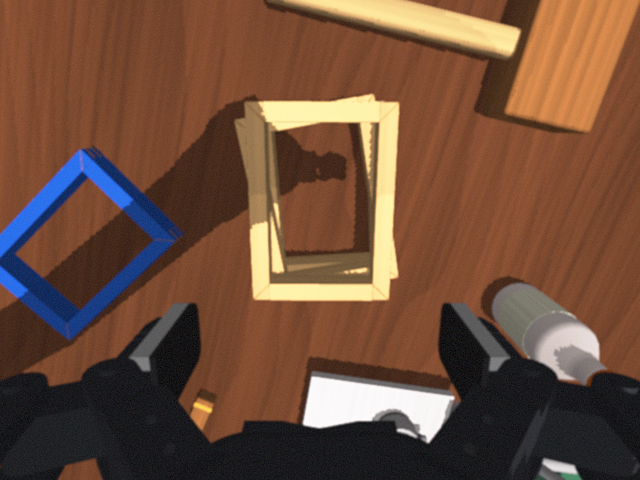

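The close view shows the top pine frame at (248–398, 100–300) with its near long rail on the left. The fit gives 130 × 181 mm centred at (0.494, 0.3586), yaw 15.0°. Now I'll pick it by that rail and carry it to the table.

Run:
```python
from h import *
a=np.radians(15.0); c=np.array([.494,.3586,0]); ux=np.array([np.cos(a),np.sin(a),0]); uy=np.array([-np.sin(a),np.cos(a),0])
g=c-.057*ux-.02*uy+[0,0,.0885]   # TCP 28.5 above underside (0.060)
command_gripper(.05)
movep(g+[0,0,.08],Rz(a)); 
print(move_l(g,feed=.1,until_force=12),fx())
command_gripper(.005,60); print(fx())
move_l(g+[0,0,.14],feed=.15); print(fx())
t=lambda x,y,z: B(x-.057,y-.02,z+.0285)
movep(t(-.080,-.072,.16),Rz(TH)); print(fx())
move_l(t(-.080,-.072,.055),feed=.15)
print(move_l(t(-.080,-.072,.038),feed=.03,until_force=5),fx())
pic,d,c,s=shot("top"); cv2.imwrite("pics/c4.png",cv2.resize(pic[150:300,150:390,::-1],(768,480),interpolation=cv2.INTER_CUBIC))
```

```text
False [13.4333 -0.2439  0.309   0.089   0.1553 -0.601  -0.0367  0.      0.0498]
[ 1.38333e+01 -2.44000e-01  3.08800e-01  8.92000e-02 -9.48200e-01
 -8.99000e-01  3.99410e+00  5.95348e+01  1.52000e-02]
[ 1.49167e+01 -2.44800e-01  3.07900e-01  2.27400e-01 -3.03300e-01
  4.97200e-01 -1.43840e+00  5.84573e+01  1.51000e-02]
[ 1.64583e+01 -1.36700e-01 -8.97000e-02  1.88900e-01 -5.95200e-01
  6.90700e-01 -2.05360e+00  5.84913e+01  1.48000e-02]
True [ 1.78083e+01 -1.36800e-01 -9.22000e-02  6.92000e-02 -8.54200e-01
  1.21930e+00  4.10550e+00  5.93973e+01  1.47000e-02]
```

View pics/c4.png

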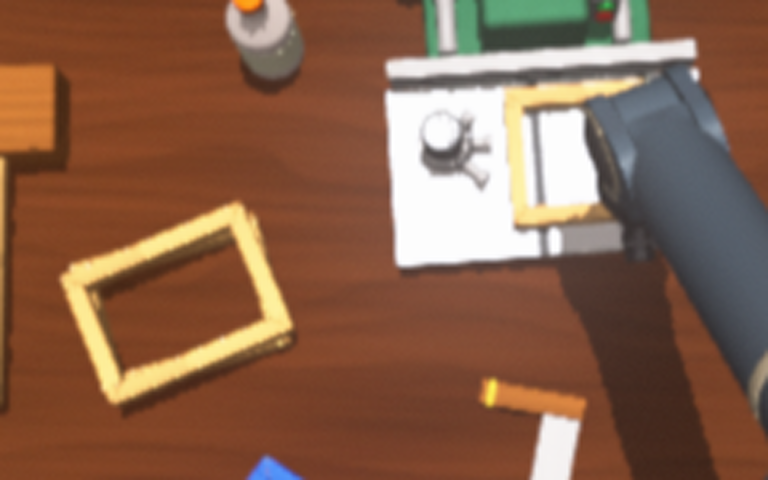

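The crop shows the frame on the table at (510–640, 80–225), clear of the fence and turret, with the two lower frames undisturbed. I'll release so it settles flat, regrip, then slide it home.

Run:
```python
from h import *
command_gripper(.04); command_gripper(.005,60); print(fx())
s=sense(); f0=RB.T@s["wrist_force"]; p=np.array(s["position"])
def F(): sleep(.15); return RB.T@sense()["wrist_force"]-f0
e=lambda v: RB@np.array(v,float)
print(move_l(p+e([.020,0,0]),feed=.02,until_force=6),fx(),F())
p=np.array(sense()["position"]); p=p-e([.001,0,0]); move_l(p,feed=.02); print(fx(),F())
print(move_l(p+e([0,.025,0]),feed=.02,until_force=7),fx(),F())
```

```text
[ 1.85583e+01 -1.37800e-01 -9.23000e-02  6.84000e-02 -1.14100e-01
 -2.91900e-01  7.26700e-01  5.91033e+01  1.49000e-02]
True [ 1.9325e+01 -1.2230e-01 -9.2200e-02  6.8400e-02  5.2000e-03  2.7840e-01
  4.7750e+00  5.9840e+01  1.4800e-02] [1.08224752 0.14418383 3.99455559]
[ 1.97250e+01 -1.22700e-01 -9.22000e-02  6.85000e-02  1.03700e+00
 -8.15200e-01  1.40760e+00  5.93836e+01  1.51000e-02] [1.92534449 0.81035304 0.07121266]
True [ 2.06667e+01 -1.23500e-01 -7.83000e-02  6.85000e-02 -5.69900e-01
 -1.51850e+00  3.27480e+00  5.96869e+01  1.53000e-02] [-0.75874265  0.83631322  2.24703935]
```

Run:
```python
from h import *
s=sense(); p=np.array(s["position"]); e=lambda v: RB@np.array(v,float)
f0=np.array([-.5,0,0])
dx=dy=0.
for k in range(14):
    sleep(.25); f=-(RB.T@np.mean([sense()["wrist_force"] for _ in range(3)],axis=0)); print(round(dx,4),round(dy,4),np.round(f,1),fx()[1:4])
    if f[0]>13 and f[1]>13: break
    if f[0]<=13: dx+=.001
    if f[1]<=13: dy+=.001
    move_l(p+e([dx,dy,0]),feed=.02)
print(fx())
```

```text
0.0 0.0 [ 1.3 -1.3 -1.7] [-0.1231 -0.0789  0.0685]
0.001 0.001 [ 2.2  3.6 -3.2] [-0.1227 -0.0782  0.0684]
0.002 0.002 [ 6.6  3.5 -7.5] [-0.1226 -0.0782  0.0684]
0.003 0.003 [ 9.2  7.1 -9.7] [-0.1226 -0.0781  0.0684]
0.004 0.004 [ 10.9   6.7 -11.6] [-0.1225 -0.0781  0.0684]
0.005 0.005 [ 13.7   9.5 -15.2] [-0.1224 -0.0781  0.0684]
0.005 0.006 [ 13.6  10.3 -15.3] [-0.1224 -0.0781  0.0684]
0.005 0.007 [ 13.6  12.4 -14.5] [-0.1225 -0.078   0.0684]
0.005 0.008 [ 13.4  13.4 -13.7] [-0.1225 -0.078   0.0683]
[ 2.50833e+01 -1.22500e-01 -7.80000e-02  6.83000e-02 -1.34302e+01
 -1.34206e+01  1.37142e+01  6.15922e+01  1.50000e-02]
```

Both stops are loaded, but the downward press is about 14 N, which costs friction. I'll ease z, top up the pushes and verify the pose.

Run:
```python
from h import *
e=lambda v: RB@np.array(v,float)
# last commanded target, rebuilt from the contact pose of the previous loop (position then: -.1231,-.0789,.0685)
T=np.array([-.1231+.005,-.0789+.008,.0685])
R0=np.array(sense()["tcp_rot"])
for k in range(12):
    f=-(RB.T@sense()["wrist_force"]); print(np.round(T,4),np.round(f,1),fx()[1:4])
    ch=False
    if -f[2]>6: T[2]+=.0006; ch=True
    if f[0]<14.5: T[0]+=.0006; ch=True
    if f[1]<15.5: T[1]+=.0008; ch=True
    if not ch: break
    move_l(B(*T),feed=.02); sleep(.25)
pic,d,c,s=shot("wrist"); save("w5",pic); W=cloud(d,c,s); L=((W.reshape(-1,3)-BO)@RB); L=L[np.isfinite(L[:,2])]
Q=L[(abs(L[:,2]-.07)<.005)&(L[:,0]>-.14)&(L[:,0]<-.004)&(L[:,1]<.036)&(L[:,1]>-.16)]
print(len(Q),np.percentile(Q,[.5,2,50,98,99.5],axis=0)); print(fx(),sense()["tcp_rot"])
```

```text
[-0.1181 -0.0709  0.0685] [ 13.4  13.4 -13.7] [-0.1225 -0.078   0.0683]
[-0.1175 -0.0701  0.0691] [ 14.7  13.8 -13. ] [-0.1224 -0.0781  0.0684]
[-0.1175 -0.0693  0.0697] [ 13.7  14.4 -10.3] [-0.1225 -0.0779  0.0684]
[-0.1169 -0.0685  0.0703] [13.1 16.3 -7.9] [-0.1225 -0.0779  0.0684]
[-0.1163 -0.0685  0.0709] [12.8 17.1 -5.4] [-0.1225 -0.0779  0.0686]
[-0.1157 -0.0685  0.0709] [14.6 15.5 -6.8] [-0.1224 -0.0779  0.0686]
[-0.1157 -0.0677  0.0715] [14.5 18.  -4.5] [-0.1225 -0.0779  0.0688]
31018 [[-0.13465577 -0.11078298  0.06532483]
 [-0.12891924 -0.10632496  0.06617131]
 [-0.11864264 -0.01786262  0.06901689]
 [-0.01566992  0.01999733  0.07062653]
 [-0.01450553  0.02050396  0.07345235]]
[ 2.81333e+01 -1.22500e-01 -7.79000e-02  6.88000e-02 -1.40718e+01
 -1.75800e+01  4.73940e+00  6.06099e+01  1.52000e-02] [[-0.09424379  0.99536283 -0.01925981]
 [ 0.99540289  0.09388071 -0.01896031]
 [-0.01706426 -0.02095817 -0.99963472]]
```

View pics/w5.png

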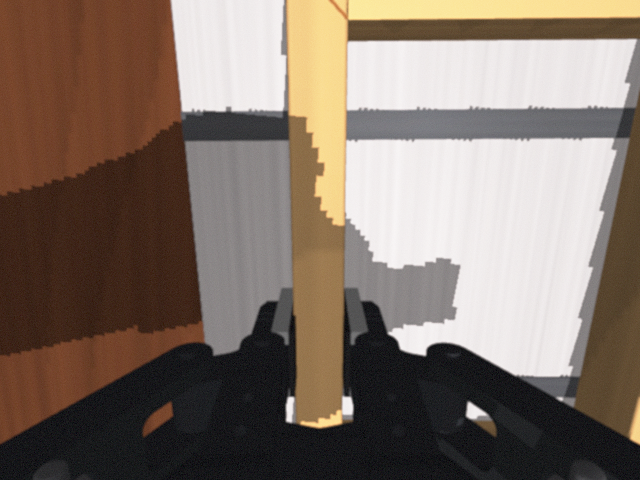

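The view shows the gripped rail at (290–350, 0–430) and the +y end rail along the top edge. The wrist has tilted about 0.027 rad under the load, so I'll measure the frame's own tilt against the table and level the tool.

```bash
cat >> h.py <<'E'
def frame_tilt():
    pic,d,c,s=shot("wrist"); W=cloud(d,c,s); L=(W.reshape(-1,3)-BO)@RB; m=np.isfinite(L[:,2]); L=L[m]
    hs=cv2.cvtColor(pic,cv2.COLOR_RGB2HSV).reshape(-1,3)[m]; wood=(hs[:,1]>70)
    def pl(Q):
        for _ in range(4):
            A=np.c_[Q[:,:2],np.ones(len(Q))]; k=np.linalg.lstsq(A,Q[:,2],rcond=None)[0]; Q=Q[abs(A@k-Q[:,2])<.0025]
        return k,len(Q)
    inb=(L[:,0]<-.003)&(L[:,0]>-.128)&(L[:,1]<.034)
    a,na=pl(L[inb&wood&(abs(L[:,2]-.07)<.006)&(L[:,1]>-.06)]); b,nb=pl(L[~wood&(L[:,0]<-.02)&(L[:,0]>-.165)&(L[:,1]>-.05)&(abs(L[:,2]-.04)<.006)])
    print("frame plane",np.round(a,4),na,"table",np.round(b,4),nb,"rel tilt",np.round(a-b,4)[:2],"height diff at centre",round(float((a-b)@[-.065,-.058,1]),4))
E
python3 - <<'E'
from h import *
frame_tilt()
T=np.array([-.1157,-.0677,.0715])
from scipy.spatial.transform import Rotation as Ro
# counter the wrist's tilt by commanding the opposite rotation (world axes), half first
R=np.array(sense()["tcp_rot"]); D=Rz(TH)@R.T; w=Ro.from_matrix(D).as_rotvec(); print("err",w)
A=Ro.from_rotvec(w).as_matrix()@Rz(TH)
move_l(B(*T),A,feed=.02); sleep(.4)
print(fx(), Ro.from_matrix(Rz(TH)@np.array(sense()["tcp_rot"]).T).as_rotvec()); frame_tilt()
E
```

```text
frame plane [-0.0039 -0.0018  0.0685] 21373 table [0.0011 0.0001 0.0389] 74884 rel tilt [-0.005  -0.0019] height diff at centre 0.03
err [ 0.01906229 -0.01921469  0.0082012 ]
[ 2.88333e+01 -1.22600e-01 -7.81000e-02  6.84000e-02 -1.03526e+01
 -1.71034e+01  3.41380e+00  6.00275e+01  1.54000e-02] [-0.00376304  0.00347526 -0.00140504]
frame plane [ 0.     -0.0007  0.0688] 22155 table [0.0011 0.0001 0.0389] 72773 rel tilt [-0.001  -0.0008] height diff at centre 0.0299
```

Run:
```python
from h import *
from scipy.spatial.transform import Rotation as Ro
w=np.array([.01906229,-.01921469,.0082012]); A=Ro.from_rotvec(w).as_matrix()@Rz(TH)
T=np.array([-.1157,-.0677,.0715])
for k in range(6):
    T[0]+=.0008; move_l(B(*T),A,feed=.02); sleep(.3)
    f=fx(); print(f[:7])
    if -f[4]>15.5: break
frame_tilt(); sleep(.5); print(fx(),sense()["qd"].round(4), Ro.from_matrix(Rz(TH)@np.array(sense()["tcp_rot"]).T).as_rotvec())
# pose check: end rail +y edge and gap to fence, turret angle seen from the top camera
pic,d,c,s=shot("top"); W=cloud(d,c,s); L=(W.reshape(-1,3)-BO)@RB; z=L[:,2]
dd=L[:,:2]-[-.0645,.0785]; rr=np.hypot(*dd.T); m=(z>.05)&(z<.072)&(rr>.03)&(rr<.056)&(dd[:,0]<-.01); a=np.degrees(np.arctan2(dd[m,1],dd[m,0]))%360
print("screw4 dir (225 expected)",np.median(a[(a>205)&(a<245)]))
m=(abs(z-.07)<.005)&(L[:,0]>-.14)&(L[:,0]<-.004)&(L[:,1]<.045)&(L[:,1]>-.03)
Q=L[m]; print("end edge y near/far",[round(float(np.percentile(Q[(Q[:,0]>a)&(Q[:,0]<b),1],98)),4) for a,b in((-.13,-.09),(-.045,-.01))])
cv2.imwrite("pics/c6.png",cv2.resize(pic[150:300,150:390,::-1],(768,480),interpolation=cv2.INTER_CUBIC))
```

```text
[ 29.4333  -0.1225  -0.0781   0.0684 -12.6561 -16.5702   4.7239]
[ 29.9833  -0.1225  -0.0781   0.0684 -15.1567 -17.1851   7.1508]
[ 30.5333  -0.1224  -0.0781   0.0684 -16.2485 -16.5503   8.8909]
frame plane [-0.0007 -0.0003  0.0687] 22141 table [0.0012 0.     0.039 ] 73057 rel tilt [-0.0018 -0.0003] height diff at centre 0.0299
[ 3.10833e+01 -1.22400e-01 -7.81000e-02  6.84000e-02 -1.70775e+01
 -1.68178e+01  8.36070e+00  6.07608e+01  1.49000e-02] [ 0.0014  0.0005  0.      0.0015  0.0005 -0.     -0.0003] [-0.00228564 -0.0013057  -0.00152937]
screw4 dir (225 expected) 226.20420867054247
end edge y near/far [0.0377, 0.0326]
```

View pics/c6.png

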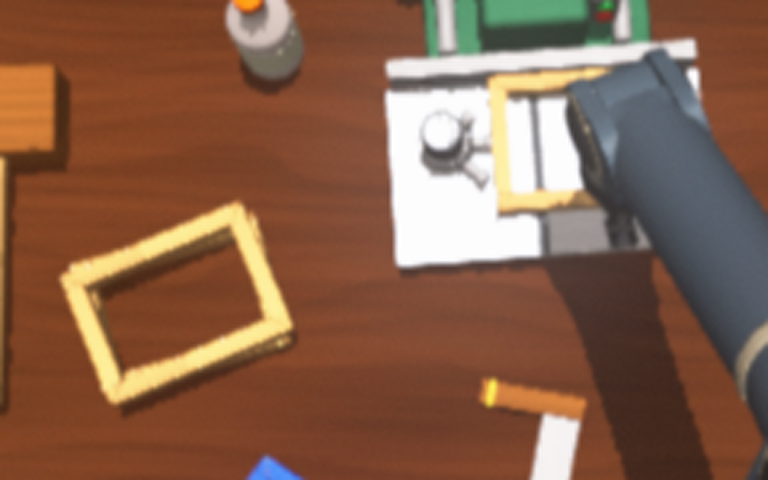

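The crop shows the frame at (490–600, 70–212), against both the fence and the screw 3 tip. It's flat, pressed with about 17 N on each axis and still held. I'm handing it in.

```bash
python3 -c "
from h import *
print(fx()); print(finish_job())"
```

```text
[ 3.11333e+01 -1.22400e-01 -7.81000e-02  6.84000e-02 -1.76594e+01
 -1.58740e+01  8.66980e+00  6.07608e+01  1.51000e-02]
the job is handed in; nothing more can be done
None
```

The job is handed in at about 31 s: the turret is clicked to number 3, and the frame lies flat and home, held pressed with about 16–18 N toward the fence and stop screw 3; `finish_job()` returned no verdict.

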